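Flask from the dry block to the vortex mixer

TASK

Swing the wire clamp on the dry-block heater right back, lift the round-bottom flask out of its well and, keeping it upright, press it down into the rubber cup of the vortex mixer until the sprung cup is all the way down. Press firmly but do not ram the glass, and never let the flask drop. Finish while still holding the flask with the cup pressed fully down, the clamp left open, the mixer touched only through the flask, and the other vessels and the tube rack left where they stand.

Things in the scene. Friction and masses are not known exactly. Their poses are not given: they have to be found in the camera images.
- heater: Dry-block heater, a white case 220 x 150 mm and 58 mm high with a 76 x 96 mm aluminium block on it whose top is 85 mm above the bench; fixed. Origin at bench level under the axis of the flask well. x axis points to the rear of the case (clamp hinge side), y along the hinge, z up. Case runs from x -95 to +125 mm. The well is 56 mm wide at the top and takes the lower 23 mm of the ball.
- well (a point): Centre of the flask well, at the height where the underside of the seated flask lies (62 mm above the bench). Axes as the heater's.
- clamp (a joint): Angle of the wire clamp in rad. 0: shut, lying level over the flask's shoulder, 2.1: stop, swung up and back behind the flask. Its hinge is stiff (about 0.1 N m) and it stays where it is left. Anything beyond 1.75 counts as swung right back.
- clamp_hinge (a point): Centre of the clamp's hinge axis, which runs along the heater's y axis; 42 mm behind the well axis and 109 mm above the bench. Axes as the heater's.
- clamp_grip (a point): Centre of the clamp's black grip, a cylinder 16 mm thick and 22 mm long lying along the heater's y axis, 115 mm from the hinge axis (shut: in front of the flask). Pinched on its two end faces it turns between the fingers. The clamp is a frame of 6 mm steel wire, 46 mm wide, its cross wire 83 mm from the hinge and joined to the grip by one stem.
- flask: Round-bottom flask of amber glass with a black screw cap, 0.11 kg more or less, 90 mm tall. Ball 51 mm in diameter, its underside is the origin; neck 19 mm in diameter; cap 26 mm in diameter, from 68 to 90 mm above the origin. z runs up along the neck. It starts upright in the heater's well under the shut clamp.
- flask_cap (a point): Middle of the flask's cap, on its axis, 79 mm above the flask's origin: the place to grip.
- mixer: Vortex mixer, a grey case 150 x 116 mm and 80 mm high with a dial and a rocker switch at the front; fixed. Origin at bench level under the axis of the cup, x to the rear, z up. The case runs from x -80 to +70 mm.
- cup (a joint): How far the mixer's cup is pressed down, in m. 0: up, 0.008: down on its stop. The spring pushes with about 4 N at the start and 10.5 N at the stop; the weight of the flask does not press it down.
- cup_rim (a point): Centre of the rim of the black rubber cup, a ring 58 mm outside and 42 mm inside; 118 mm above the bench when up; it goes down with the cup. The flask's ball sinks 11 mm below the rim when it is seated.
- tube_rack: Red rack with small capped tubes, 89 x 174 mm, 40 mm high; origin under its centre. Loose bystander.
- conical_flask: Conical amber flask with a stopper, 62 mm wide at the foot, 90 mm high; origin under its centre. Loose bystander.
- vial: Small clear vial with a metal cap, 25 mm in diameter, 53 mm high; origin under its centre. Loose bystander.
Mind the look-alikes: they are no part of the job. What is shaped like the flask but yellow is not meant.

How it is judged:
On the way, in this order (a step that is already met when the one before it is completed fails the run):
1. the clamp is swung right back while the flask is still in its well (value of joint clamp above 1.75 rad and distance between flask and well below 0.012 m), for 0.2 s.
2. the flask is held in the fingers, clear above the well (z of flask in the frame of well above 0.03 m and contact force between the fingers and flask above 1 N and contact force between flask and heater below 0.05 N), for 0.2 s.
At the end, for the whole second after the job is handed in: Flask in the mixer's cup: within 6 mm of its axis, ball 7 mm or more below the rim, upright within 11 degrees, at rest, held by the fingers and pressed with over 5 N so that the cup is over 6 of its 8 mm down; robot and mixer not touching; clamp open beyond 1.6 rad (value of joint cup above 0.006 m and contact force between flask and mixer above 5 N and contact force between the fingers and flask above 3 N and contact force between each of the arm, the fingers and mixer below 0.3 N and horizontal distance between flask and cup_rim below 0.006 m and z of flask in the frame of cup_rim below -0.007 m and angle between flask's own z axis and vertical below 0.2 rad and linear speed of flask below 0.02 m/s and value of joint clamp above 1.6 rad); the arm keeps its last pose, push and grip.
It fails at once if the flask is tipped by more than 40 degrees (angle between flask's own z axis and vertical above 0.7 rad).
It fails at once if the flask falls free through the air (contact force between flask and anything else below 0.001 N and distance between flask and well above 0.02 m and distance between flask and cup_rim above 0.02 m).
It fails at once if the flask is rammed into the mixer with more than 45 N (contact force between flask and mixer above 45 N).
It fails at once if a bystander is pushed more than 30 mm or tipped over (distance of any of tube_rack, conical_flask, vial from where it was at the start of the episode above 0.03 m or angle between any of conical_flask, vial, tube_rack's own z axis and vertical above 0.5 rad).
It also fails if it takes over 64 s, if anything falls off the work surface, if the arm or the gripper's body presses on something with over 40 N, if the wrist force passes 120 N, or if a joint passes its speed limit or range.

ROBOT

A 7-joint arm with a two-finger parallel gripper is mounted at the origin on the work surface. World frame = base frame: x ahead of the robot, y to its left, z up, the work surface at z = 0. Lengths are in m, angles in rad, forces in N, time in s.
With the tool pointing down it reaches from about 0.425 to 0.925 m from the base axis. Payload 6.8 kg.
Tool frame: the origin (TCP) lies midway between the tips of the shut fingers; the grasp point (between the pads) lies 19 mm behind it; z points along the fingers, y is the line along which they close (so a half turn about z gives the same grasp; the last joint's range is limited). The gripper opens to 88 mm and grips with 3 to 60 N. Pads are 20 mm wide; open, the fingers measure 115 mm over their backs; the gripper's body (75 mm by 178 mm) begins 61 mm behind the grasp point.
Start: joints at [-1.422, 0.477, 0.022, 1.555, -0.011, 1.109, -0.083], TCP at [0.171, 0.653, 0.223] pointing down, gripper open.
Joint ranges: [-2.96, 2.96], [-0.34, 2.1], [-1.41, 1.46], [0.24, 2.44], [-1.37, 4.51], [0.17, 1.92], [-2.96, 2.96]. Speed limits (rad/s): [2.39, 2.39, 3.14, 3.14, 3.14, 3.14, 3.14].

INTERFACE

Orientations are given as a unit quaternion [x, y, z, w].
In Python, from cell import readout, vision, order gives the robot as it stands.
- The arm moves only by the tool arm_command, never from a script. Its argument "rows" is one flat list of numbers, 7 for each row, row after row: the shift along the tool's x, y, z in m, then the turn, a rotation vector about the tool's x, y, z in rad, then the opening, from 0 (shut) to 1 (fully open). A call has 1 to 20 rows; each row shifts and turns the commanded pose from where the row before left it, along the tool's axes as they then stand; what a row does not reach is not made up. A row lasts 1/12 s, in which the tool goes at most 41.7 mm and 7.16 degrees, less where a joint would pass 70% of its speed; a pose out of reach is approached as far as the arm can. A call is refused whole if a number of a shift passes 0.0417 or a number of a turn 0.125, either way. A call with a gripper value outside its range is refused whole. The fingers move at their own pace and stop on an object; "newtons" is the grip in N (left out, the last holds). Time passes only in rows, so rows that do not move let the fingers close. It gives the time, the measured TCP pose, the force, the opening and the grip force at its end, in the units of the state.
- readout.get_state(): the state, without advancing time (a new reading comes with each control period).
- vision.get_image(name): name is "scene" or "top"; returns a dict with "img" (480x640x3 uint8, blue, green, red), "fx", "fy", "cx", "cy" (pixels), "R" (3x3) and "t" (3): a world point X has camera coordinates R X + t. Camera axes: x right, y down, z forward; pixel columns grow to the right and rows downward; lengths in m; the calibration is good to about 2 mm. A picture is of the moment at which its call begins. There is no depth.
- order.finish_job(): hands the job in; it is judged then, once.
The state is a dict: "clock": time; "joints": joint angles; "joint_velocities": joint speeds; "effort": joint torques, N m; "position": TCP position; "ee_rot": TCP orientation; "wrist_force": force on the tool from outside, world axes, zero at the start; "moment": the same for the moment, N m; "grip_width": finger opening in m; "grip_force": force on a finger pad.
Only numpy, scipy, OpenCV 4.12 (cv2) and the standard library are available. Lean on these libraries where they do the work, as an engineer would, in place of code of your own. Each camera call takes 0.05 s, during which the arm holds its last target. There are 200 camera calls.

## Working session

There is one attempt and no reset: what is moved stays moved. The work goes in short steps, Python scripts to look and compute and a tool call to move; the robot and the scene stay as the last step left them, time stands still between calls to the robot, and variables do not carry over. Pictures are saved under pics/ and viewed, at most 10 in all, crops included, and the job is handed in when it is done.

Besides the shell and the picture viewer there is one more tool, called after "Request:" by a JSON object that holds its "method" and its "body". arm_command: Moves the arm, as the interface text tells. Its arguments: {"type":"object","properties":{"rows":{"type":"array"},"newtons":{"type":"number"}},"required":["rows"]}

```bash
mkdir -p pics; ls; cat > h.py <<'E'
import numpy as np, cv2, json
from cell import readout, vision, order
def grab(n,tag):
    d=vision.get_image(n); cv2.imwrite(f'pics/{n}_{tag}.png',d['img'])
    np.savez(f'pics/{n}_{tag}.npz',**{k:np.array(v) for k,v in d.items()}); return d
def load(n,tag): return dict(np.load(f'pics/{n}_{tag}.npz'))
def ray(d,u,v):
    R=np.array(d['R']);t=np.array(d['t']);o=-R.T@t
    r=R.T@np.array([(u-d['cx'])/d['fx'],(v-d['cy'])/d['fy'],1]);return o,r/np.linalg.norm(r)
def onz(d,u,v,z):
    o,r=ray(d,u,v);return o+r*(z-o[2])/r[2]
def tri(d1,p1,d2,p2):
    o1,a=ray(d1,*p1);o2,b=ray(d2,*p2)
    s=np.linalg.lstsq(np.c_[a,-b],o2-o1,rcond=None)[0]
    q1=o1+a*s[0];q2=o2+b*s[1];return (q1+q2)/2,np.linalg.norm(q1-q2)
def proj(d,X):
    c=np.array(d['R'])@X+np.array(d['t']);return d['fx']*c[0]/c[2]+d['cx'],d['fy']*c[1]/c[2]+d['cy']
E
python3 - <<'E'
from h import *
for n in('scene','top'):
    d=grab(n,'0'); print(n,-np.array(d['R']).T@d['t'],d['fx'],d['R'])
print(readout.get_state())
E
```

```text
pics
scene [1.09901846 0.15421304 0.67056292] 526.6508524689053 [[-0.3093766   0.9509351  -0.0029231 ]
 [ 0.66626786  0.21456782 -0.7141763 ]
 [-0.67850812 -0.22289701 -0.69995976]]
top [ 0.52429525 -0.03054537  0.91270035] 478.36184136710006 [[-0.02744941 -0.99874385 -0.0419195 ]
 [-0.99886194  0.02904067 -0.03783473]
 [ 0.03900458  0.04083326 -0.99840437]]
{'clock': 0.1, 'joints': array([-1.42209275,  0.47773505,  0.02232167,  1.55634683, -0.01144312,
        1.10930466, -0.08310468]), 'joint_velocities': array([ 5.87023359e-04, -1.71423971e-03,  1.18292719e-03, -2.20009405e-03,
       -8.57945125e-05, -6.69997680e-04, -2.18602980e-03]), 'effort': array([ 3.98796765e-03, -5.84083843e+01,  1.53986380e+00, -2.73312914e+01,
       -5.43026347e-02,  1.31674879e-02,  5.17512638e-05]), 'position': array([0.17131975, 0.65233024, 0.22176918]), 'ee_rot': array([ 1.28019743e-01,  9.91771270e-01, -8.32637557e-04, -2.53822382e-05]), 'wrist_force': array([-1.01327796, -0.26364623,  0.42866266]), 'moment': array([-0.00502905, -0.03989879,  0.0027967 ]), 'grip_force': 0.0, 'grip_width': 0.08764892182669247}
```

View pics/scene_0.png

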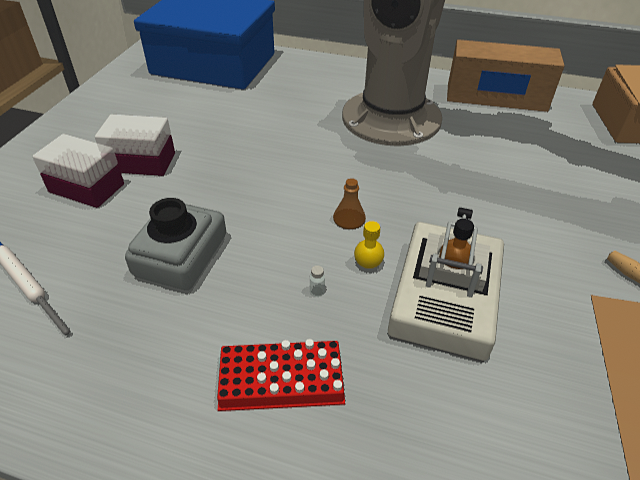

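View pics/top_0.png

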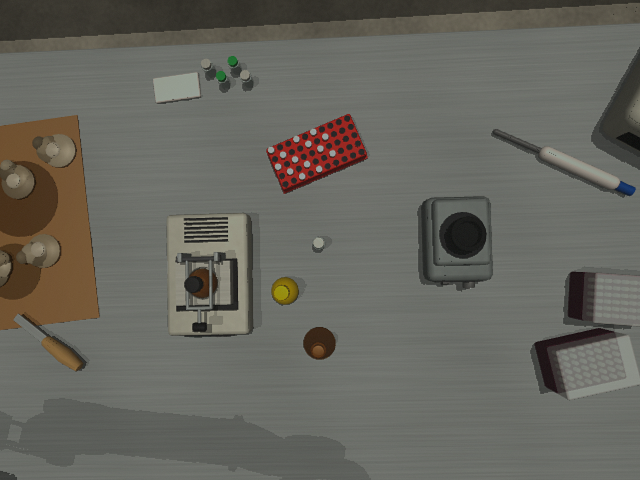

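The top view shows the heater at about (209,275), with the black cap at (194,284), the clamp grip at (199,327) and the hinge at row 258. The mixer cup is at (463,235), the vial at (318,244) and the rack at (317,153). In the scene view the cap is at (463,228), the grip at (465,213) and the cup at (168,208).

There are three candidates for the flask in the top view:
- **Amber ball with black cap, in the heater, (194,284):** this is the one meant.
- **Yellow round flask, (285,290):** the look-alike.
- **Amber conical flask, (319,343):** a bystander.

I'll confirm with one enlarged crop of both views.

```bash
python3 - <<'E'
from h import *
s=load('scene','0')['img'];t=load('top','0')['img']
a=cv2.resize(s[195:315,385:515],None,fx=3,fy=3,interpolation=cv2.INTER_CUBIC)
b=cv2.resize(t[208:338,160:260],None,fx=4,fy=4,interpolation=cv2.INTER_CUBIC)
c=cv2.resize(s[185:305,120:240],None,fx=2,fy=2);e=cv2.resize(t[185:295,410:500],None,fx=2,fy=2)
C=np.zeros((600,800,3),np.uint8)
C[:360,:390]=a;C[:520,400:]=b;C[360:600,:240]=c
C[370:590,240:420][:,:150]=e[:,:150]
cv2.imwrite('pics/crop0.png',C)
for n,(x0,x1,y0,y1) in {'scene':(440,490,200,275),'top':(180,220,265,335)}.items():
    im=load(n,'0')['img'][y0:y1,x0:x1]; m=(im.max(2)<45).astype(np.uint8)
    k,l,st,ce=cv2.connectedComponentsWithStats(m)
    for i in range(1,k):
        if st[i,4]>15: print(n,st[i]+[x0,y0,0,0,0],ce[i]+[x0,y0])
for n,(x0,x1,y0,y1) in {'scene':(140,200,190,245),'top':(430,495,205,265)}.items():
    im=load(n,'0')['img'][y0:y1,x0:x1]; m=(im.max(2)<45).astype(np.uint8)
    k,l,st,ce=cv2.connectedComponentsWithStats(m)
    for i in range(1,k):
        if st[i,4]>30: print(n,'cup',st[i]+[x0,y0,0,0,0],ce[i]+[x0,y0])
E
```

```text
scene [453 208  21  32 425] [463.38352941 225.63764706]
scene [487 256   3  19  31] [488.5483871 267.       ]
top [185 276  18  17 245] [193.51428571 283.95510204]
top [180 306   7   5  26] [182.61538462 307.69230769]
top [211 305   9   5  37] [215.75675676 307.10810811]
top [193 323  14   9 120] [199.41666667 326.80833333]
scene cup [ 147  198   50   45 1660] [169.95542169 220.88493976]
top cup [ 440  212   46   46 1663] [462.51834035 234.60974143]
```

View pics/crop0.png

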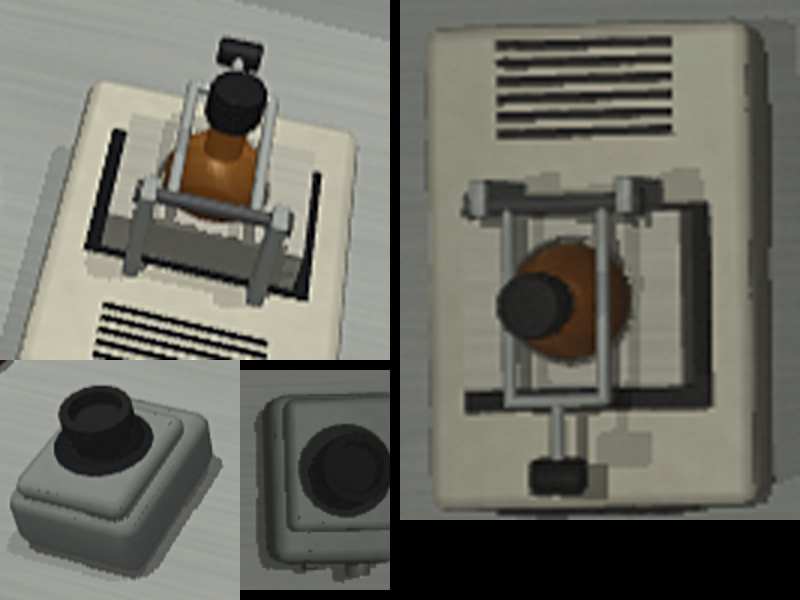

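The crop confirms it: the amber round ball with the black cap sits under the shut wire clamp. Reading back from the crop, the cap middle is at scene (464,229), the grip at scene (465.3,212.7) and the cup rim centre at scene (168,209) and top (465,235).

```bash
python3 - <<'E'
from h import *
s=load('scene','0');t=load('top','0')
for n,p,q in [('cap',(464,229.3),(193.5,284)),('grip',(465.3,212.7),(199.4,326.8)),('rim',(168,209),(465,235))]:
    X,e=tri(s,p,t,q);print(n,X.round(4),'miss',e.round(4))
print('rim@.118',onz(s,168,209,.118),onz(t,465,235,.118))
print('cap@.141',onz(s,464,229.3,.141),onz(t,193.5,284,.141))
print('grip@.109',onz(s,465.3,212.7,.109),onz(t,199.4,326.8,.109))
im=t['img'][200:350,150:265];m=((im.min(2)>140)).astype(np.uint8)
m=cv2.morphologyEx(m,cv2.MORPH_CLOSE,np.ones((15,15)))
c=max(cv2.findContours(m,0,2)[0],key=cv2.contourArea)
r=cv2.minAreaRect(c);b=cv2.boxPoints(r)+[150,200];print(b)
B=np.array([onz(t,*p,.058) for p in b]);print(B.round(4));
for i in range(4):
    v=B[(i+1)%4]-B[i];print(np.linalg.norm(v).round(4),np.degrees(np.arctan2(v[1],v[0])).round(2))
# hinge posts & wire junctions approx in top
for n,p,z in[('postL',(180.5,256.5),.109),('postR',(218,256.5),.109),('wireL rear',(187.3,260),.109),('wireL front',(187.3,307),.109),('wireR r',(210.5,260),.109),('wireR f',(210.5,307),.109)]: print(n,onz(t,*p,z).round(4))
for n,y0,y1,x0,x1,f in[('yellow',270,310,265,305,lambda i:(i[...,2]>120)&(i[...,0]<60)),('con',320,365,298,342,lambda i:(i[...,2]>60)&(i[...,0]<40))]:
    i=t['img'][y0:y1,x0:x1].astype(int);yy,xx=np.nonzero(f(i));print(n,onz(t,xx.mean()+x0,yy.mean()+y0,.03))
print('vial',onz(t,318,244,.05),'mixer rear etc')
st=readout.get_state();from scipy.spatial.transform import Rotation as Ro
print(Ro.from_quat(st['ee_rot']).as_matrix().round(4),st['position'])
E
```

```text
cap [0.4972 0.1951 0.1395] miss 0.0009
grip [0.4239 0.195  0.1099] miss 0.0008
rim [ 0.5666 -0.2546  0.1156] miss 0.0069
rim@.118 [ 0.56949261 -0.25645745  0.118     ] [ 0.56505929 -0.25063601  0.118     ]
cap@.141 [0.49909575 0.19452575 0.141     ] [0.49713934 0.19511773 0.141     ]
grip@.109 [0.42301886 0.19468404 0.109     ] [0.42366362 0.19570248 0.109     ]
[[226. 224.]
 [226. 224.]
 [225. 224.]
 [225. 224.]]
[[0.6008 0.1581 0.058 ]
 [0.6008 0.1581 0.058 ]
 [0.6009 0.1599 0.058 ]
 [0.6009 0.1599 0.058 ]]
0.0 0.0
0.0018 88.23
0.0 0.0
0.0018 -91.77
postL [0.5432 0.226  0.109 ]
postR [0.5414 0.1616 0.109 ]
wireL rear [0.537  0.2144 0.109 ]
wireL front [0.4574 0.2158 0.109 ]
wireR r [0.5359 0.1746 0.109 ]
wireR f [0.4565 0.1761 0.109 ]
yellow [0.47691068 0.06063477 0.03      ]
con [ 3.67600203e-01 -1.57138558e-04  3.00000000e-02]
vial [ 0.56014073 -0.00683003  0.05      ] mixer rear etc
[[-9.672e-01  2.539e-01 -3.000e-04]
 [ 2.539e-01  9.672e-01 -1.600e-03]
 [-2.000e-04 -1.700e-03 -1.000e+00]] [0.17131975 0.65233024 0.22176918]
```

The measurements agree with the text. The cap is at (0.498, 0.195, 0.140) and the grip at (0.4235, 0.195, 0.110). The hinge is near (0.540, 0.194) and the heater yaw is about -1°. I'll re-measure the cup later. First move: go above the grip.

Request:
{"method": "arm_command", "body": {"rows": [0,0,0,0,0,-0.12,1,0,0,0,0,0,-0.12,1,-0.0162,-0.0283,0,0,0,0,1,-0.0162,-0.0283,0,0,0,0,1,-0.0162,-0.0283,0,0,0,0,1,-0.0162,-0.0283,0,0,0,0,1,-0.0162,-0.0283,0,0,0,0,1,-0.0162,-0.0283,0,0,0,0,1,-0.0162,-0.0283,0,0,0,0,1,-0.0162,-0.0283,0,0,0,0,1,-0.0162,-0.0283,0,0,0,0,1,-0.0162,-0.0283,0,0,0,0,1,-0.0162,-0.0283,0,0,0,0,1,-0.0162,-0.0283,0,0,0,0,1,-0.0162,-0.0283,0,0,0,0,1,-0.0162,-0.0283,0,0,0,0,1,-0.0162,-0.0283,0,0,0,0,1,-0.0162,-0.0283,0,0,0,0,1,0,0,0,0,0,0,1,0,0,0,0,0,0,1]}}

```text
clock: 1.77
position: [0.4235, 0.1941, 0.2225]
ee_rot: [0.011, 1.0, -0.0, -0.0]
wrist_force: [0.2, 0.1, 0.3]
grip_width: 0.0879
grip_force: 0.0
```

Request:
{"method": "arm_command", "body": {"rows": [0,0.001,0.022,0,0,0,1,0,0,0.022,0,0,0,1,0,0,0.022,0,0,0,1,0,0,0.022,0,0,0,1,0,0,0.022,0,0,0,1,0,0,0.022,0,0,0,1,0,0,0,0,0,0,1,0,0,0,0,0,0,0,0,0,0,0,0,0,0,0,0,0,0,0,0,0,0,0,0,0,0,0,0,0,0,0,0,0,0,0,0,0,0,0,0,0,0,0,0,0,0,0,0,0], "newtons": 20}}

```text
clock: 2.93
position: [0.4232, 0.1969, 0.0911]
ee_rot: [0.008, 1.0, 0.0, 0.0]
wrist_force: [0.5, -0.4, 0.2]
grip_width: 0.0449
grip_force: 0.0
```

Request:
{"method": "arm_command", "body": {"rows": [0,0,0,0,0,0,0,0,0,0,0,0,0,0,0,0,0,0,0,0,0,0,0,0,0,0,0,0,0,0,0,0,0,0,0,0,0,0,0,0,0,0,0,0,0,0,0,0,0]}}

```text
clock: 3.52
position: [0.4229, 0.1949, 0.0904]
ee_rot: [0.009, 1.0, -0.001, -0.0]
wrist_force: [0.8, -5.5, 0.4]
grip_width: 0.022
grip_force: 20.0
```

Request:
{"method": "arm_command", "body": {"rows": [-0.0006,0,-0.0115,0,0,0,0,-0.0017,0,-0.0114,0,0,0,0,-0.0028,0,-0.0111,0,0,0,0,-0.0039,0,-0.0108,0,0,0,0,-0.005,0,-0.0104,0,0,0,0,-0.006,0,-0.0098,0,0,0,0,-0.007,0,-0.0092,0,0,0,0,-0.0078,0,-0.0084,0,0,0,0,-0.0086,0,-0.0076,0,0,0,0,-0.0094,0,-0.0067,0,0,0,0]}}

```text
clock: 4.35
position: [0.4756, 0.1947, 0.1875]
ee_rot: [0.009, 1.0, -0.001, -0.001]
wrist_force: [-0.9, -4.5, -4.5]
grip_width: 0.022
grip_force: 20.0
```

Request:
{"method": "arm_command", "body": {"rows": [-0.01,0,-0.0057,0,0,0,0,-0.0105,0,-0.0047,0,0,0,0,-0.0109,0,-0.0036,0,0,0,0,-0.0112,0,-0.0025,0,0,0,0,-0.0114,0,-0.0014,0,0,0,0,-0.0115,0,-0.0002,0,0,0,0,-0.0115,0,0.0009,0,0,0,0,-0.0113,0,0.002,0,0,0,0,-0.0111,0,0.0032,0,0,0,0,-0.0107,0,0.0043,0,0,0,0,0,0,0,0,0,0,0,0,0,0,0,0,0,0,0,0,0,0,0,0,0,0,0,0,0,0,0,0]}}

```text
clock: 5.52
position: [0.5873, 0.1944, 0.1961]
ee_rot: [0.008, 1.0, 0.001, 0.002]
wrist_force: [4.5, -2.0, 5.7]
grip_width: 0.022
grip_force: 20.0
```

Request:
{"method": "arm_command", "body": {"rows": [0,0,0,0,0,0,1,0,0,0,0,0,0,1,0,0,0,0,0,0,1,0,0,0,0,0,0,1,0,0,0,0,0,0,1,0,0,0,0,0,0,1,0,0,0,0,0,0,1,0,0,-0.02,0,0,0,1,0,0,-0.02,0,0,0,1,0,0,-0.02,0,0,0,1,0.015,0,0,0,0,0,1,0.025,0,0,0,0,0,1,0.025,0,0,0,0,0,1,0.025,0,0,0,0,0,1,0,0,0,0,0,0,1]}}

```text
clock: 6.77
position: [0.4918, 0.1959, 0.2551]
ee_rot: [0.007, 1.0, 0.0, -0.001]
wrist_force: [-0.2, -0.2, -0.4]
grip_width: 0.0874
grip_force: 0.0
```

```bash
python3 - <<'E'
from h import *
s=grab('scene','1');t=grab('top','1')
C=np.zeros((480,800,3),np.uint8)
C[:,:400]=cv2.resize(s['img'][170:320,390:515],(400,480));C[:,400:]=cv2.resize(t['img'][200:350,150:275],(400,480))
cv2.imwrite('pics/crop1.png',C);print(readout.get_state()['position'])
E
```

```text
[0.49560621 0.19579742 0.25567091]
```

View pics/crop1.png

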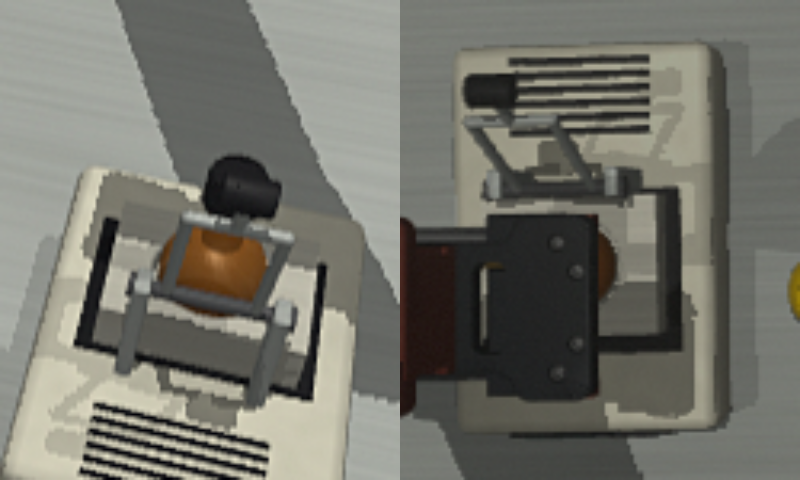

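The clamp is swung back, with its grip at about top (178,228). The flask is still seated and the gripper hovers over the cap. Next, a check of the clamp angle, then down onto the cap.

```bash
python3 - <<'E'
from h import *
t=load('top','1')
for th in(1.8,1.9,2.0,2.1): print(th,proj(t,np.array([.538-.115*np.cos(th),.195,.109+.115*np.sin(th)])))
E
```

```text
1.8 (np.float64(177.02638154159413), np.float64(240.55126876862968))
1.9 (np.float64(177.5969062707486), np.float64(233.16752923640394))
2.0 (np.float64(178.40070663505318), np.float64(226.16600395237893))
2.1 (np.float64(179.42176031456657), np.float64(219.63918012353105))
```

Request:
{"method": "arm_command", "body": {"rows": [-0.0025,0,0.02,0,0,0,1,0,0,0.02,0,0,0,1,0,0,0.02,0,0,0,1,0,0,0.02,0,0,0,1,0,0,0.02,0,0,0,1,0,0,0.02,0,0,0,1,0,0,0.015,0,0,0,1,0,0,0,0,0,0,1,0,0,0,0,0,0,1,0,0,0,0,0,0,0,0,0,0,0,0,0,0,0,0,0,0,0,0,0,0,0,0,0,0,0,0,0,0,0,0,0,0,0,0,0,0,0,0,0,0,0,0,0,0,0,0,0,0,0,0,0,0,0,0,0,0,0,0,0,0,0,0,0,0,0,0,0,0,0,0,0,0,0,0,0], "newtons": 30}}

```text
clock: 8.53
position: [0.4984, 0.1953, 0.1202]
ee_rot: [0.008, 1.0, -0.0, -0.0]
wrist_force: [0.2, 0.1, -0.1]
grip_width: 0.025
grip_force: 30.0
```

Request:
{"method": "arm_command", "body": {"rows": [0,0,0,0,0,0,0,0,0,-0.003,0,0,0,0,0,0,-0.006,0,0,0,0,0,0,-0.01,0,0,0,0,0,0,-0.015,0,0,0,0,0,0,-0.015,0,0,0,0,0,0,-0.015,0,0,0,0,0,0,-0.015,0,0,0,0,0,0,-0.015,0,0,0,0,0,0,-0.015,0,0,0,0,0,0,-0.012,0,0,0,0,0,0,-0.006,0,0,0,0,0,0,-0.003,0,0,0,0,0,0,0,0,0,0,0,0,0,0,0,0,0,0,0,0,0,0,0,0,0,0,0,0,0,0,0,0], "newtons": 40}}

```text
clock: 9.95
position: [0.498, 0.1953, 0.2495]
ee_rot: [0.008, 1.0, -0.0, -0.001]
wrist_force: [-0.8, -0.8, -1.6]
grip_width: 0.0254
grip_force: 40.0
```

Request:
{"method": "arm_command", "body": {"rows": [-0.001,-0.008,0,0,0,0,0,-0.002,-0.016,0,0,0,0,0,-0.004,-0.024,0,0,0,0,0,-0.004,-0.024,0,0,0,0,0,-0.004,-0.024,0,0,0,0,0,-0.004,-0.024,0,0,0,0,0,-0.004,-0.024,0,0,0,0,0,-0.004,-0.024,0,0,0,0,0,-0.004,-0.024,0,0,0,0,0,-0.004,-0.024,0,0,0,0,0,-0.004,-0.024,0,0,0,0,0,-0.004,-0.024,0,0,0,0,0,-0.004,-0.024,0,0,0,0,0,-0.004,-0.024,0,0,0,0,0,-0.004,-0.024,0,0,0,0,0,-0.004,-0.024,0,0,0,0,0,-0.004,-0.024,0,0,0,0,0,-0.002,-0.014,0,0,0,0,0,-0.001,-0.008,0,0,0,0,0,0,0,0,0,0,0,0]}}

```text
clock: 11.62
position: [0.5568, -0.214, 0.25]
ee_rot: [0.01, 1.0, -0.001, -0.0]
wrist_force: [0.8, 0.9, -0.6]
grip_width: 0.0253
grip_force: 40.0
```

Request:
{"method": "arm_command", "body": {"rows": [0,0,0,0,0,0,0,0,0,0,0,0,0,0,0,0,0,0,0,0,0]}}

```text
clock: 11.87
position: [0.5577, -0.21, 0.2501]
ee_rot: [0.007, 1.0, 0.0, -0.0]
wrist_force: [1.7, 0.1, 0.0]
grip_width: 0.0256
grip_force: 40.0
```

```bash
python3 - <<'E'
from h import *
s=grab('scene','2');t=grab('top','2')
C=np.zeros((600,800,3),np.uint8)
C[:,:400]=cv2.resize(s['img'][85:265,110:230],(400,600),interpolation=2);C[:440,400:]=cv2.resize(t['img'][185:295,410:510],(400,440),interpolation=2)
cv2.imwrite('pics/crop2.png',C);st=readout.get_state();print(st['position'],st['ee_rot'])
X=st['position'];print('tcp px',proj(s,X),proj(t,X))
# rim outer from start pictures: dark outline of upper cup in scene
E
```

```text
[ 0.55771767 -0.21033364  0.25025923] [7.55572410e-03 9.99971417e-01 2.73737615e-04 2.13625323e-05]
tcp px (np.float64(183.33288030341575), np.float64(139.75986652728955)) (np.float64(462.3031405649646), np.float64(235.48630728319424))
```

View pics/crop2.png

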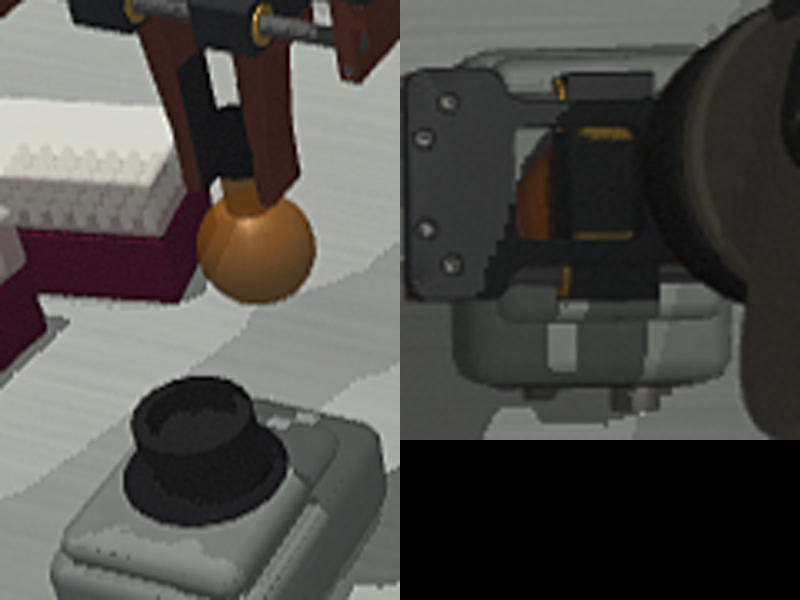

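The flask hangs upright over the mixer, the cup is clear in the scene view (rim about (168,209)), and nothing else has moved. Now I'll refine the cup centre from the first pictures with the contrast stretched.

```bash
python3 - <<'E'
from h import *
s=load('scene','0');t=load('top','0')
f=lambda i:np.clip(i.astype(float)*3.5,0,255).astype(np.uint8)
C=np.zeros((400,800,3),np.uint8)
C[:,:400]=cv2.resize(f(s['img'][195:245,145:195]),(400,400),interpolation=2)
C[:,400:]=cv2.resize(f(t['img'][210:260,438:488]),(400,400),interpolation=2)
cv2.imwrite('pics/crop3.png',C)
for z in(.08,.085,.09):print('flange top',z,onz(t,462.52,234.61,z))
# held flask ball in scene 2
i=load('scene','2')['img'].astype(int)
m=((i[...,2]>90)&(i[...,2]-i[...,0]>60)).astype(np.uint8);m[:, :160]=0;m[:,215:]=0;m[:140]=0;m[190:]=0
ys,xs=np.nonzero(m);print('ball bbox',xs.min(),xs.max(),ys.min(),ys.max())
X=np.array([.5577,-.2103,.2503]);print('pred ball centre px',proj(s,X+[0,0,.019-.079+.0255]))
E
```

```text
flange top 0.08 [ 0.5678071  -0.25697052  0.08      ]
flange top 0.085 [ 0.56754584 -0.25561094  0.085     ]
flange top 0.09 [ 0.56728457 -0.25425136  0.09      ]
ball bbox 169 201 141 166
pred ball centre px (np.float64(187.3976499896429), np.float64(159.75206655137748))
```

View pics/crop3.png

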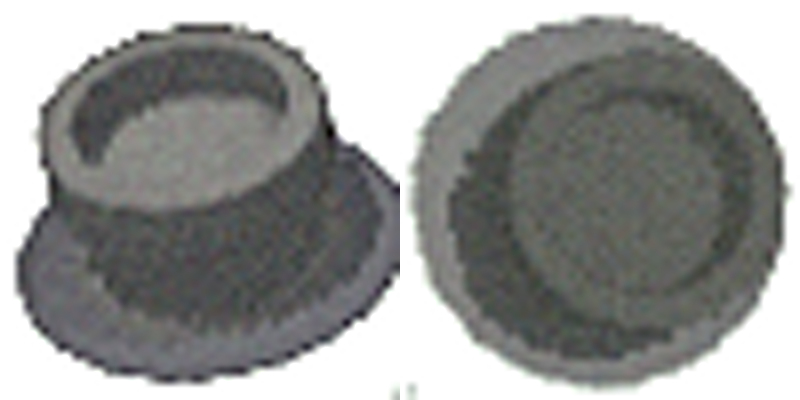

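The stretched crop shows the rim's outer ring clearly. Its centre is at scene (167.8,209.3) and top (468.5,233.0); its diameter of about 34.5 px in the top view matches 58 mm.

```bash
python3 - <<'E'
from h import *
s=load('scene','0');t=load('top','0')
print(tri(s,(167.8,209.3),t,(468.5,233.0)));print(onz(s,167.8,209.3,.118),onz(t,468.5,233,.118))
i=load('scene','2')['img'].astype(int)
m=((i[...,2]>90)&(i[...,2]-i[...,0]>60)).astype(np.uint8);m[:, :160]=0;m[:,215:]=0;m[:140]=0;m[190:]=0
c=max(cv2.findContours(m,0,1)[0],key=cv2.contourArea)[:,0].astype(float)
c=c[c[:,1]>152];A=np.c_[2*c,np.ones(len(c))];r=np.linalg.lstsq(A,(c**2).sum(1),rcond=None)[0];print('ball',r[:2],np.sqrt(r[2]+r[0]**2+r[1]**2),c.min(0),c.max(0))
E
```

```text
(array([ 0.56843983, -0.25733328,  0.1161816 ]), np.float64(0.000784741660027527))
[ 0.57023411 -0.25640503  0.118     ] [ 0.5681776  -0.25644217  0.118     ]
ball [184.31002542 149.72577314] 16.506622113201423 [169. 153.] [201. 166.]
```

Request:
{"method": "arm_command", "body": {"rows": [-0.003,-0.011,0,0,0,0,0,-0.003,-0.012,0,0,0,0,0,-0.003,-0.012,0,0,0,0,0,-0.003,-0.011,0,0,0,0,0,0,0,0.008,0,0,0,0,0,0,0.01,0,0,0,0,0,0,0.01,0,0,0,0,0,0,0.01,0,0,0,0,0,0,0.01,0,0,0,0,0,0,0.01,0,0,0,0,0,0,0.006,0,0,0,0,0,0,0.004,0,0,0,0,0,0,0,0,0,0,0,0,0,0,0,0,0,0,0,0,0,0,0,0,0]}}

```text
clock: 13.22
position: [0.5691, -0.2579, 0.1828]
ee_rot: [0.008, 1.0, -0.0, 0.0]
wrist_force: [0.2, -0.2, -1.0]
grip_width: 0.0251
grip_force: 40.0
```

```bash
python3 - <<'E'
from h import *
s=grab('scene','4')
cv2.imwrite('pics/crop4.png',cv2.resize(s['img'][130:260,110:240],(600,600),interpolation=2));st=readout.get_state();print(st['position'],st['wrist_force'])
for z in(.0582,.0327):print(proj(s,st['position']-[0,0,z]))
E
```

```text
[ 0.56916182 -0.25793091  0.18287129] [-1.1770303   0.35196736 -1.55688463]
(np.float64(166.46796615404836), np.float64(205.50666470418923))
(np.float64(163.2892478212947), np.float64(193.03409152843054))
```

View pics/crop4.png

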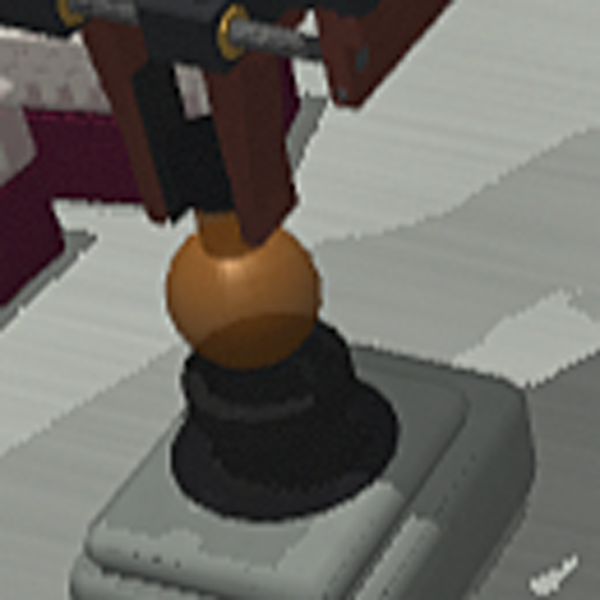

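The ball is just above the rim at crop (244,292), which is scene (162.5,193), close to the prediction. I'll nudge y by +1.5 mm and go down gently.

Request:
{"method": "arm_command", "body": {"rows": [0,0.0015,0.004,0,0,0,0,0,0,0.004,0,0,0,0,0,0,0.003,0,0,0,0,0,0,0.002,0,0,0,0,0,0,0.002,0,0,0,0,0,0,0.001,0,0,0,0,0,0,0.001,0,0,0,0,0,0,0.001,0,0,0,0,0,0,0,0,0,0,0,0,0,0,0,0,0,0]}}

```text
clock: 14.1
position: [0.569, -0.2567, 0.1648]
ee_rot: [0.009, 1.0, -0.0, 0.0]
wrist_force: [-0.8, 0.4, 3.7]
grip_width: 0.0252
grip_force: 40.0
```

Request:
{"method": "arm_command", "body": {"rows": [0,0,0.001,0,0,0,0,0,0,0.001,0,0,0,0,0,0,0.001,0,0,0,0,0,0,0.001,0,0,0,0,0,0,0.001,0,0,0,0,0,0,0.001,0,0,0,0,0,0,0,0,0,0,0,0,0,0,0,0,0,0]}}

```text
clock: 14.77
position: [0.5692, -0.2567, 0.1589]
ee_rot: [0.009, 1.0, -0.0, 0.001]
wrist_force: [-2.3, -1.0, 8.2]
grip_width: 0.0254
grip_force: 40.0
```

Request:
{"method": "arm_command", "body": {"rows": [0,0,0.0005,0,0,0,0,0,0,0.0005,0,0,0,0,0,0,0.0005,0,0,0,0,0,0,0.0005,0,0,0,0,0,0,0,0,0,0,0,0,0,0,0,0,0,0]}}

```text
clock: 15.27
position: [0.5692, -0.2567, 0.1572]
ee_rot: [0.009, 1.0, -0.0, 0.001]
wrist_force: [-2.5, -1.6, 9.0]
grip_width: 0.0254
grip_force: 40.0
```

Request:
{"method": "arm_command", "body": {"rows": [0,0,0.0005,0,0,0,0,0,0,0,0,0,0,0,0,0,0.0005,0,0,0,0,0,0,0,0,0,0,0,0,0,0,0,0,0,0]}}

```text
clock: 15.68
position: [0.5694, -0.2568, 0.1567]
ee_rot: [0.009, 1.0, -0.0, 0.001]
wrist_force: [-2.2, -0.3, 12.0]
grip_width: 0.0251
grip_force: 40.0
```

Request:
{"method": "arm_command", "body": {"rows": [0,0,0.0005,0,0,0,0,0,0,0,0,0,0,0,0,0,0,0,0,0,0,0,0,0,0,0,0,0,0,0,0,0,0,0,0]}}

```text
clock: 16.1
position: [0.5695, -0.2568, 0.1566]
ee_rot: [0.009, 1.0, -0.0, 0.001]
wrist_force: [-3.6, -0.4, 15.1]
grip_width: 0.0251
grip_force: 40.0
```

```bash
python3 - <<'E'
from h import *
s=grab('scene','5')
cv2.imwrite('pics/crop5.png',cv2.resize(s['img'][130:330,110:510],(800,400),interpolation=2));st=readout.get_state();print(st['position'],st['wrist_force'],st['grip_force'])
print(proj(s,st['position']-[0,0,.0327]))
E
```

```text
[ 0.5694866  -0.25683463  0.156579  ] [-3.09692188  0.43477049 14.55641523] 40.00302851200104
(np.float64(167.08001388829098), np.float64(206.15300560972432))
```

View pics/crop5.png

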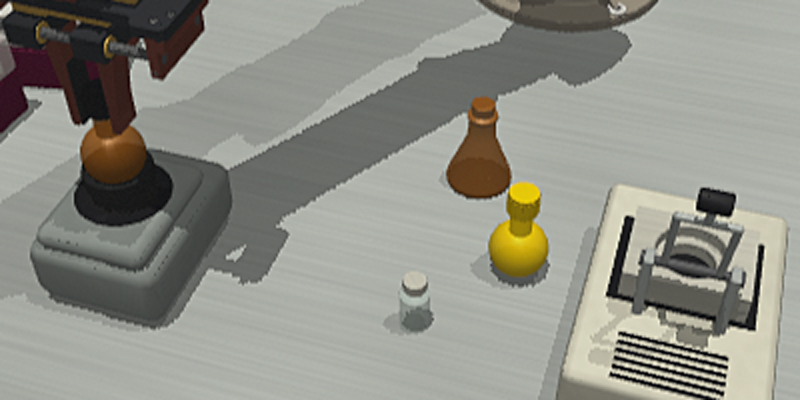

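The flask is seated upright in the lowered cup (ball at crop (113,152)). The clamp is back, with its grip at crop (717,201), and the bystanders are where they were. The force rose from 12 to 15 N with no further travel, so the cup is on its stop.

```bash
python3 -c "
from cell import order;print(order.finish_job())"
```

```text
the job is handed in; nothing more can be done
None
```

I handed the job in with the flask held upright and the mixer cup pressed down on its stop at about 15 N, the clamp swung back to about 2.0 rad and the bystanders seen in the last picture where they stood (the rack was outside it); no verdict came back.

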